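# Slacken the left-hand wheel screw of a bench grinder head

## Task

The grinding wheel's retaining screw has a left-hand thread. Take the square T-key from its wooden stand, feel it gently into the hidden square socket in the middle of the wheel, and slacken the screw by turning clockwise (seen from above) at least 40 degrees; then put the key back upright in the hole of its stand. Never force the key, neither downwards nor in twist, and leave the other things on the bench alone.

Things in the scene. Friction and masses are not known exactly. Their poses are not given: they have to be found in the camera images.
- key: the loose T-key, 90 g: a square steel shank 12 x 12 mm, 52 mm long with a flat end, under a black flat grip 44 mm long (its x axis) x 14 mm thick (its y axis) x 30 mm tall. Origin at the centre of the shank's lower end face, z up along the shank, which is aligned with x and y; the grip spans z = 52 to 82 mm. It stands upright in the stand, tip 6 mm above the bench
- key_tip (a point): centre of the lower end of the key's shank (the same point as the key's origin)
- key_grip (a point): centre of the key's black grip, 67 mm above the tip; hold the two flat 44 x 30 mm faces
- key_stand: fixed wooden block 60 x 70 x 40 mm (x, y, z), origin at the centre of its underside, with one round upright blind hole of 22 mm diameter, 34 mm deep, chamfered, in the middle of its top
- key_stand_hole0 (a point): centre of the mouth of the stand's hole, level with the block's top, 40 mm above the bench, z up
- grinder: fixed grinding head: square grey base 110 x 110 mm, round motor can, a horizontal stone wheel of 100 mm diameter whose top is 56 mm above the bench, and in its middle a steel collar of 38 mm diameter, 70 mm high over the bench. Origin at the centre of the underside, z up, x and y along the base's sides. The wheel is locked and does not turn
- collar_mouth (a point): centre of the collar's top, on the screw's axis, 70 mm above the bench, z up. Below it a 45-degree countersink narrows to a round guide 18.2 mm across, 60 to 65 mm above the bench; under the guide sits the screw
- socket_rim (a point): on the same axis, 60 mm above the bench: rim of the screw's square socket, 13.2 x 13.2 mm, floor 14 mm lower. Its angle about the axis differs each time (any) and is not reported. A wrongly turned key rests on this rim (tip 60 mm over the bench); turned slowly clockwise under a 3 to 6 N push it drops in when within about 0.1 rad
- screw (a joint): angle of the screw, rad: 0 = tight as found, grows clockwise seen from above (loosening), free to 1.6; anticlockwise it is solid at 0. It turns under steady friction of about 0.07 N m and stays where it is left. The key has about 0.1 rad of play either side in the socket
- nippers: black-handled nippers lying on the bench, 33 x 102 x 14 mm, bystander
- screwdriver2: thin screwdriver lying on the bench, 108 mm, bystander
- loupe: black eye loupe standing on the bench, 34 mm, bystander
- cup1: clear round dust cup, 28 mm wide, 14 mm high, bystander
- spool: small spool, 28 mm wide, 14 mm high, bystander
- tweezers1: steel tweezers lying on the bench, 131 mm, bystander
- tin: round tin, 44 mm wide, 56 mm high, bystander
- clear_tray: clear divided tray 45 x 60 x 12 mm, bystander
Not all that is in view belongs to the job. Leave any orange or yellow look-alike of the key alone.

How it is judged:
On the way:
1. the screw is slackened at least 35 degrees clockwise while the key sits in its socket, at least 8 mm deep and in line with it (value of joint screw above 0.61 rad and z of key_tip in the frame of collar_mouth below -0.018 m and horizontal distance between key_tip and collar_mouth below 0.003 m), for 0.1 s.
At the end, for the whole second after the job is handed in: the screw stays slackened by at least 35 degrees (0.61 rad), and the key stands at rest in the hole of its stand, at least 25 mm deep and upright within 0.2 rad, released (value of joint screw above 0.61 rad and z of key_tip in the frame of key_stand_hole0 below -0.025 m and horizontal distance between key_tip and key_stand_hole0 below 0.009 m and angle between key's own z axis and vertical below 0.2 rad and linear speed of key below 0.02 m/s); the robot touches nothing.
It fails at once if the key is forced: more than 20 N between the key and the grinding head (collar and screw included) (contact force between key and grinder above 20 N).
It fails at once if a bystander is pushed more than 20 mm (distance of any of nippers, screwdriver2, loupe, cup1, spool, tweezers1, tin, clear_tray from where it was at the start of the episode above 0.02 m).
It also fails if it takes over 67 s, if anything falls off the work surface, if the arm or the gripper's body presses on something with over 40 N, if the wrist force passes 120 N, or if a joint passes its speed limit or range.

## Robot

A 6-joint arm with a two-finger parallel gripper is mounted at the origin on a cart in front of the work surface, level with it; the furniture and walls round the work are solid. World frame = base frame: x ahead of the robot, y to its left, z up, the work surface at z = 0. Lengths are in m, angles in rad, forces in N, time in s.
With the tool pointing down it reaches from about 0.35 to 0.975 m from the base axis. Payload 4.9 kg.
Tool frame: the origin (TCP) lies midway between the tips of the shut fingers; the grasp point (between the pads) lies 19 mm behind it; z points along the fingers, y is the line along which they close (so a half turn about z gives the same grasp; the last joint's range is limited). The gripper opens to 85 mm and grips with 20 to 120 N. Pads are 22 mm wide; open, the fingers measure 114 mm over their backs; the gripper's body (76 mm by 85 mm) begins 54 mm behind the grasp point. The pads swing forward as they close: fully open they stand 13 mm farther back than shut.
Start: joints at [-1.418, 0.053, 1.613, -0, 1.476, -0.119], TCP at [0.168, -0.602, 0.231] pointing down, gripper open.
Joint ranges: [-3.01, 3.01], [-1.01, 2.22], [0.06, 2.58], [-1.02, 4.17], [0.09, 2.62], [-3.14, 3.14]. Speed limits (rad/s): [2.57, 2.57, 3.14, 3.14, 3.14, 3.14].

## Interface

Orientations are given as a unit quaternion [w, x, y, z].
In Python, from plant import * gives the robot as it stands.
- The arm moves only by the tool jog_arm, never from a script. Its argument "targets" is a list of rows, each a list of 3 entries, a list of its own where there are three numbers: the shift along the tool's x, y, z in units of 25 mm (1.0 is 25 mm), then the turn, a rotation vector about the tool's x, y, z in units of 8 degrees (1.0 is 8 degrees), then the opening in per cent of the stroke, from 0 (shut) to 100 (fully open). A call has 1 to 8 rows; each row is the pose to reach, as a shift and turn from the pose commanded when the call began, along the tool's axes at that moment; what a row does not reach only later rows make up. A row lasts 1/8 s, in which the tool goes at most 62.5 mm and 10.7 degrees, less where a joint would pass 70% of its speed; a pose out of reach is approached as far as the arm can. A call with a gripper value outside its range is refused whole. The fingers move at their own pace and stop on an object; the grip force is fixed at half the most. Time passes only in rows, so rows that repeat a pose let the fingers close. It gives the time, the measured TCP pose, the force, the opening and the grip force at its end, in the units of the state.
- state(): the state, without advancing time (a new reading comes with each control period).
- grab_frame(name): name is "scene" or "side" or "wrist"; returns (picture, depth): 400x640x3 uint8, red, green, blue; 400x640 float32, m along the optical axis (not along the pixel's ray), 0 where there is no reading.
- camera_params(name): a dict with "fovy" (degrees; the focal length in pixels is half the picture's height over the tangent of half this angle, whatever the lens; pixels are square), "cx", "cy" (the principal point, pixels), "dist" ([k1, k2, p1, p2, k3] as OpenCV has them; the pictures are not rectified), "rvec" (rotation vector, rad) and "tvec" (3), from world to camera coordinates, as OpenCV has them; the wrist camera has in their place "hand_eye" (4x4, takes a point from camera to tool coordinates, whose origin is the TCP and whose axes are the flange's). Camera axes: x right, y down, z forward; pixel columns grow to the right and rows downward; lengths in m; the calibration is good to about 2 mm. A picture is of the moment at which its call begins: read the wrist's pose just before it. camera_params takes no time and is no camera call.
- job_done(): hands the job in; it is judged then, once.
The state is a dict: "time": time; "joint_pos": joint angles; "joint_vel": joint speeds; "joint_efforts": joint torques, N m; "tool_pos": TCP position; "tool_rot": TCP orientation; "contact_force": force on the tool from outside, world axes, zero at the start; "ft_torque": the same for the moment, N m; "gripper_width": opening from 0.0 (shut) to 1.0 (fully open); "grasp_force": force on a finger pad.
Only numpy, scipy, OpenCV 4.12 (cv2) and the standard library are available. Lean on these libraries where they do the work, as an engineer would, in place of code of your own. Each camera call takes 0.05 s, during which the arm holds its last target. There are 200 camera calls.

## Working session

There is one attempt and no reset: what is moved stays moved. The work goes in short steps, Python scripts to look and compute and a tool call to move; the robot and the scene stay as the last step left them, time stands still between calls to the robot, and variables do not carry over. Pictures are saved under pics/ and viewed, at most 10 in all, crops included, and the job is handed in when it is done.

Besides the shell and the picture viewer there is one more tool, called after "Emit:" by a JSON object that holds its "op" and its "data". jog_arm: Moves the arm, as the interface text tells. Its arguments: {"type":"object","properties":{"targets":{"type":"array"}},"required":["targets"]}

```bash
mkdir -p pics; ls; python3 - <<'E'
from plant import *
import cv2,numpy as np
s=state();print(s['time'],s['tool_pos'],s['tool_rot'],s['gripper_width'])
for n in ["scene","side","wrist"]:
    p=camera_params(n);print(n,p)
a,d=grab_frame("scene");b,e=grab_frame("side")
np.savez('f0.npz',a=a,d=d,b=b,e=e)
cv2.imwrite('pics/scene0.png',a[:,:,::-1]);cv2.imwrite('pics/side0.png',b[:,:,::-1])
E
```

```text
pics
0.0 [ 0.16767234 -0.60144304  0.23006681] [-1.03446361e-03  9.90780726e-01  1.35471333e-01 -1.45939596e-05] 0.997716479411941
scene {'fovy': 55.07182648463459, 'cx': 309.0190788162778, 'cy': 200.2023576767665, 'dist': array([0.02880669, 0.        , 0.        , 0.        , 0.        ]), 'rvec': array([ 0.62910088, -2.47504554,  1.36087178]), 'tvec': array([0.57188231, 0.18134423, 1.20984995])}
side {'fovy': 43.9911236885507, 'cx': 319.6727014764541, 'cy': 204.00741014695535, 'dist': array([-0.13778036,  0.        ,  0.        ,  0.        ,  0.        ]), 'rvec': array([ 2.27614402, -0.09416874,  0.05490699]), 'tvec': array([-0.57431113,  0.14483636,  1.39714664])}
wrist {'fovy': 66.82267580908324, 'cx': 316.60259867781235, 'cy': 196.75594932027056, 'dist': array([-0.04376074,  0.        ,  0.        ,  0.        ,  0.        ]), 'hand_eye': array([[ 2.19836856e-04, -9.63953078e-01, -2.66072199e-01,
         6.70610164e-02],
       [ 9.99999331e-01, -9.03577530e-05,  1.15358667e-03,
         3.57513443e-04],
       [-1.13604511e-03, -2.66072274e-01,  9.63952413e-01,
        -1.42172577e-01],
       [ 0.00000000e+00,  0.00000000e+00,  0.00000000e+00,
         1.00000000e+00]])}
```

View pics/scene0.png

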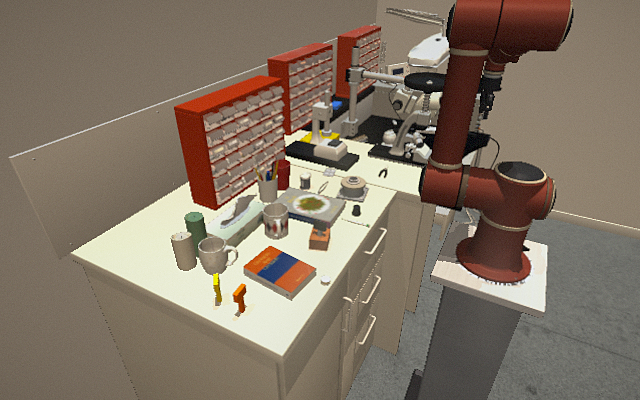

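View pics/side0.png

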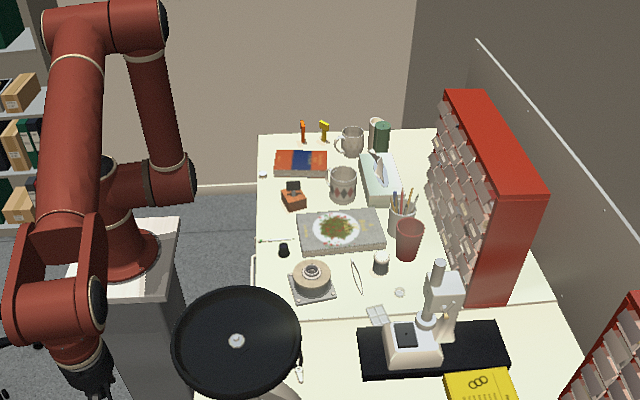

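Side view: wooden stand at about (293,198) with the black grip at (293,186); grinder collar at (312,270). The orange and yellow decoys are at (303,131) and (324,131).

```bash
cat >h.py <<'E'
import cv2,numpy as np
from plant import *
from scipy.spatial.transform import Rotation as R
def cam(n,s=None):
    p=camera_params(n);f=200/np.tan(np.radians(p['fovy']/2))
    K=np.array([[f,0,p['cx']],[0,f,p['cy']],[0,0,1]])
    if n!='wrist':
        r=R.from_rotvec(p['rvec']).as_matrix();Rw=r.T;t=-r.T@p['tvec']
    else:
        q=s['tool_rot'];T=R.from_quat([q[1],q[2],q[3],q[0]]).as_matrix()
        H=p['hand_eye'];Rw=T@H[:3,:3];t=T@H[:3,3]+s['tool_pos']
    return K,p['dist'],Rw,t
def pix(c,uv,z):
    "pixels -> points on plane height z"
    K,D,Rw,t=c
    n=cv2.undistortPoints(np.array(uv,float).reshape(-1,1,2),K,D)[:,0]
    r=np.c_[n,np.ones(len(n))]@Rw.T
    return t+r*((z-t[2])/r[:,2])[:,None]
def proj(c,P):
    K,D,Rw,t=c
    return cv2.projectPoints((np.array(P,float).reshape(-1,3)-t)@Rw,np.zeros(3),np.zeros(3),K,D)[0][:,0]
def totool(s,v):
    q=s['tool_rot'];return R.from_quat([q[1],q[2],q[3],q[0]]).inv().apply(v)
E
python3 - <<'E'
from h import *
c=cam('side');f=np.load('f0.npz')
print(pix(c,[(293,185)],.088),pix(c,[(293,192)],.04),pix(c,[(312,270)],.07))
b=f['b'][165:315,240:440,::-1]
cv2.imwrite('pics/c.png',cv2.resize(b,None,fx=4,fy=4,interpolation=cv2.INTER_CUBIC))
s=state();print(totool(s,np.eye(3)))
E
```

```text
[[0.50909487 0.17047484 0.088     ]] [[0.50898218 0.19585304 0.04      ]] [[ 0.54209462 -0.16184177  0.07      ]]
[[ 9.63286105e-01  2.68476805e-01 -2.92474660e-04]
 [ 2.68476874e-01 -9.63284311e-01  1.87203359e-03]
 [ 2.20861346e-04 -1.88182663e-03 -9.99998205e-01]]
```

View pics/c.png

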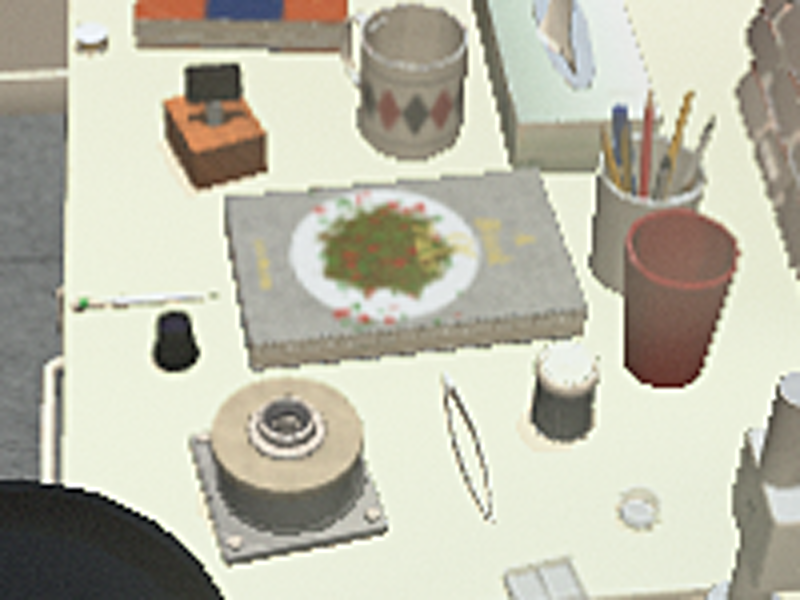

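```bash
python3 - <<'E'
from h import *
f=np.load('f0.npz')
for n,dk in(('side','e'),('scene','d')):
    K,D,Rw,t=cam(n);d=f[dk]
    v,u=np.mgrid[0:400,0:640];m=d>0
    nn=cv2.undistortPoints(np.c_[u[m],v[m]].astype(float).reshape(-1,1,2),K,D)[:,0]
    P=(np.c_[nn,np.ones(len(nn))]*d[m][:,None])@Rw.T+t
    if n=='side':
        im=np.zeros((400,640,3));im[m]=P
        for q in[(340,236),(340,185),(340,290),(290,236),(385,236)]:print(q,im[q].round(3))
        grip=im[172:189,288:299].reshape(-1,3);print('grip',grip[(grip[:,2]>.06)].round(3)[::12])
    print(n)
    for y in np.arange(-.9,.4,.1):
        r=[]
        for x in np.arange(.1,.9,.1):
            k=(abs(P[:,0]-x-.05)<.05)&(abs(P[:,1]-y-.05)<.05)&(P[:,2]<.9)
            r.append('%5.2f'%np.percentile(P[k,2],99) if k.sum()>5 else '  -- ')
        print('%.1f'%y,*r)
E
```

```text
(340, 236) [ 0.394 -0.565  0.368]
(340, 185) [ 0.311 -0.552  0.356]
(340, 290) [ 0.478 -0.563  0.356]
(290, 236) [ 0.391 -0.467  0.372]
(385, 236) [ 0.395 -0.636  0.355]
grip [[0.51  0.196 0.084]
 [0.513 0.188 0.086]
 [0.516 0.181 0.087]
 [0.522 0.18  0.083]
 [0.525 0.182 0.078]
 [0.494 0.18  0.074]
 [0.497 0.179 0.07 ]]
side
-0.9   --    --    --    --    --    --    --    -- 
-0.8   --    --    --    --    --    --    --    -- 
-0.7  0.55  0.55  0.38  0.38   --    --    --    -- 
-0.6  0.56  0.56  0.38  0.38   --    --   0.00  0.03
-0.5  0.59  0.56  0.38  0.38  0.00  0.07  0.26  0.26
-0.4  0.62   --    --   0.01  0.00  0.07  0.32  0.26
-0.3  0.65   --    --   0.01  0.06  0.01  0.01  0.00
-0.2  0.68   --   0.00  0.06  0.07  0.01  0.06  0.11
-0.1  0.72  0.71  0.00  0.03  0.04  0.04  0.11  0.13
-0.0  0.72  0.70  0.01  0.01  0.04  0.04  0.15  0.14
0.1  0.00   --   0.01  0.08  0.09  0.10  0.11  0.06
0.2   --    --   0.00  0.04  0.04  0.10  0.13  0.06
0.3   --    --   0.01  0.04  0.04  0.04  0.10  0.14
scene
-0.9 -0.99 -0.40 -1.00  0.43  0.43   --    --    -- 
-0.8 -0.99 -0.33   --   0.42  0.42   --    --    -- 
-0.7  0.43 -0.24  0.38  0.38  0.02  0.02  0.00  0.03
-0.6  0.46  0.44  0.36  0.38  0.07  0.03  0.00  0.03
-0.5  0.51 -0.99  0.38  0.38  0.01  0.07  0.26  0.26
-0.4  0.55 -0.11  0.00  0.01  0.00  0.08  0.32  0.26
-0.3  0.57 -0.03 -0.00  0.00  0.06  0.01  0.01  0.00
-0.2  0.58 -0.99  0.00  0.05  0.07  0.01  0.06  0.11
-0.1  0.59 -0.99  0.00  0.03  0.03  0.03  0.11  0.14
-0.0  0.71  0.71  0.00  0.00  0.04  0.04  0.16  0.14
0.1  0.00  0.26  0.00  0.08  0.09  0.10  0.11  0.06
0.2   --    --   0.00  0.04  0.04  0.10  0.13  0.07
0.3   --    --   0.02  0.04  0.04  0.04  0.10  0.14
```

Emit:
{"op": "jog_arm", "data": {"targets": [[[0.5, -1.9, -0.5], [0, 0, 0], 100], [[1.1, -3.8, -1.0], [0, 0, 0], 100], [[1.6, -5.8, -1.5], [0, 0, 0], 100], [[2.15, -7.7, -2.0], [0, 0, 0], 100], [[3.8, -9.3, -2.0], [0, 0, 0.5], 100], [[5.5, -10.9, -2.0], [0, 0, 1], 100], [[7.1, -12.6, -2.0], [0, 0, 1.5], 100], [[8.8, -14.2, -2.0], [0, 0, 1.95], 100]]}}

```text
time: 1.1
tool_pos: [0.2847, -0.1993, 0.2809]
tool_rot: [0.0, 1.0, -0.002, 0.0]
contact_force: [1.4, -0.0, -0.4]
gripper_width: 0.999
grasp_force: 0.0
```

Emit:
{"op": "jog_arm", "data": {"targets": [[[1.6, -1.4, 0], [0, 0, 0], 100], [[3.2, -2.8, 0], [0, 0, 0], 100], [[4.6, -4.6, 0], [0, 0, 0], 100], [[5.6, -6.7, 0.4], [0, 0, 0], 100], [[6.5, -8.8, 0.9], [0, 0, 0], 100], [[7.3, -11, 1.5], [0, 0, 0], 100], [[8.1, -13, 2.1], [0, 0, 0], 100], [[8.8, -15, 2.8], [0, 0, 0], 100]]}}

```text
time: 2.1
tool_pos: [0.5049, 0.1758, 0.2106]
tool_rot: [0.0, 1.0, 0.0, 0.0]
contact_force: [0.5, -0.2, -0.3]
gripper_width: 1.0
grasp_force: 0.0
```

Emit:
{"op": "jog_arm", "data": {"targets": [[[0, 0, 0], [0, 0, 0], 100], [[0, 0, 0], [0, 0, 0], 100]]}}

```text
time: 2.35
tool_pos: [0.5043, 0.1737, 0.2109]
tool_rot: [0.0, 1.0, -0.0, -0.0]
contact_force: [-0.2, -0.5, 0.2]
gripper_width: 0.997
grasp_force: 0.0
```

```bash
python3 - <<'E'
from h import *
s=state();print(s['tool_pos'],s['tool_rot'])
a,d=grab_frame('wrist');np.savez('w1.npz',a=a,d=d,p=s['tool_pos'],q=s['tool_rot'])
cv2.imwrite('pics/w1.png',a[:,:,::-1])
E
```

```text
[0.50428089 0.17365916 0.21091027] [ 3.11366230e-04  9.99999835e-01 -4.45354363e-05 -4.80239118e-04]
```

View pics/w1.png

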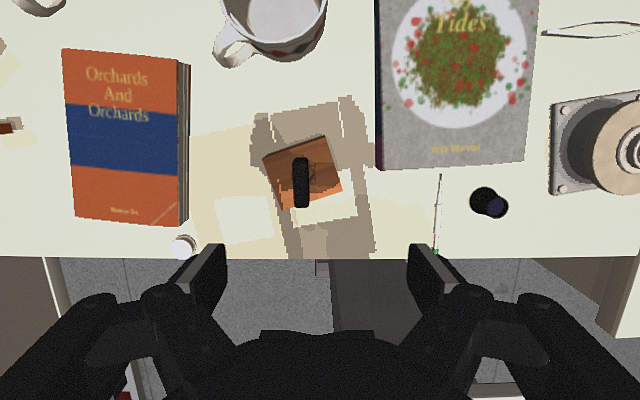

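```bash
python3 - <<'E'
from h import *
f=np.load('w1.npz');b=f['a'][125:220,250:355,::-1]
cv2.imwrite('pics/c1.png',cv2.resize(b,None,fx=6,fy=6,interpolation=cv2.INTER_CUBIC))
s=dict(tool_pos=f['p'],tool_rot=f['q']);print(pix(cam('wrist',s),[(301,180),(301,158),(301,205)],.088))
E
```

```text
[[0.51378519 0.18680521 0.088     ]
 [0.53350226 0.18654515 0.088     ]
 [0.4904352  0.18712118 0.088     ]]
```

View pics/c1.png

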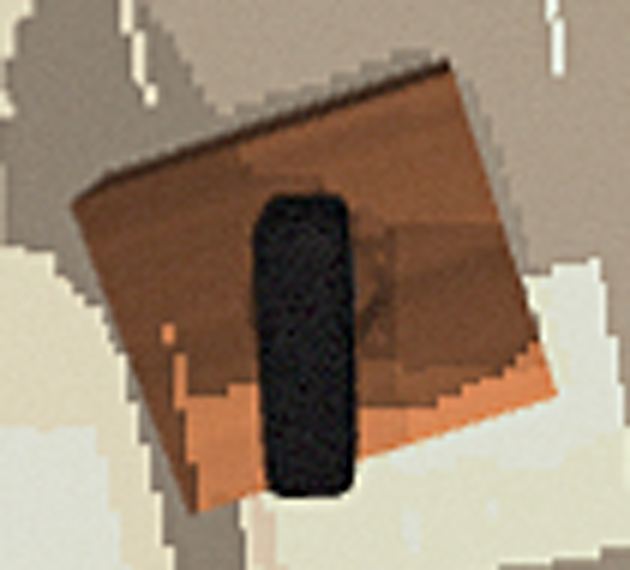

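Grip's top face: centre about (301,182), long side along world x, at about (0.510, 0.187). Stand top centre is about (303,174). Descending onto the grip.

Emit:
{"op": "jog_arm", "data": {"targets": [[[0.2, -0.5, 1], [0, 0, 0], 60], [[0.23, -0.52, 2.5], [0, 0, 0], 60], [[0.23, -0.52, 4], [0, 0, 0], 60], [[0.23, -0.52, 5], [0, 0, 0], 60], [[0.23, -0.52, 5.7], [0, 0, 0], 60], [[0.23, -0.52, 6.1], [0, 0, 0], 60], [[0.23, -0.52, 6.1], [0, 0, 0], 60]]}}

```text
time: 3.28
tool_pos: [0.5104, 0.1865, 0.0588]
tool_rot: [0.0, 1.0, -0.001, -0.0]
contact_force: [0.2, 0.5, 0.8]
gripper_width: 0.6
grasp_force: 0.0
```

```bash
python3 - <<'E'
from h import *
f=np.load('w1.npz')
s0=dict(tool_pos=f['p'],tool_rot=f['q']);c=cam('wrist',s0)
cr=np.array([(78,205),(448,72),(555,395),(193,512)])/6+[250,125]
P=pix(c,cr,.04);print(P,P.mean(0),np.linalg.norm(P-np.roll(P,1,0),axis=1))
print(pix(c,[(636,150)],.07))
s=state();print(s['joint_pos'],s['tool_pos'])
a,d=grab_frame('wrist');cv2.imwrite('pics/w2.png',a[:,:,::-1])
E
```

```text
[[0.52544682 0.22838808 0.04      ]
 [0.54805175 0.16457702 0.04      ]
 [0.49150557 0.14516857 0.04      ]
 [0.46969164 0.21014058 0.04      ]] [0.50867394 0.18706856 0.04      ] [0.05866525 0.06769663 0.05978427 0.0685362 ]
[[ 0.54085029 -0.1412093   0.07      ]]
[ 2.13448692e-01  3.27984668e-02  1.93835098e+00 -1.85271046e-05
  1.17060358e+00  1.78529318e+00] [0.51037746 0.18654266 0.05883371]
```

View pics/w2.png

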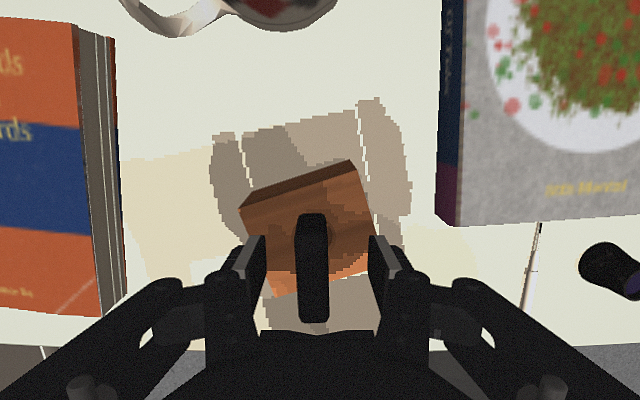

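The grip sits between the pads, at (312,265). Closing, then lifting.

Emit:
{"op": "jog_arm", "data": {"targets": [[[0, 0, 0.1], [0, 0, 0], 30], [[0, 0, 0.1], [0, 0, 0], 0], [[0, 0, 0.1], [0, 0, 0], 0], [[0, 0, 0.1], [0, 0, 0], 0], [[0, 0, 0.1], [0, 0, 0], 0]]}}

```text
time: 3.95
tool_pos: [0.5108, 0.187, 0.0569]
tool_rot: [-0.0, 1.0, -0.0, 0.0]
contact_force: [-0.8, 0.3, 3.7]
gripper_width: 0.154
grasp_force: 58.8
```

Emit:
{"op": "jog_arm", "data": {"targets": [[[0, 0, 0.1], [0, 0, 0], 0], [[0, 0, 0.1], [0, 0, 0], 0], [[0, 0, 0.1], [0, 0, 0], 0], [[0, 0, -0.5], [0, 0, 0], 0], [[0, 0, -1.5], [0, 0, 0], 0], [[0, 0, -2.7], [0, 0, 0], 0], [[0, 0, -3.5], [0, 0, 0], 0], [[0, 0, -3.5], [0, 0, 0], 0]]}}

```text
time: 4.95
tool_pos: [0.5114, 0.1871, 0.1456]
tool_rot: [-0.0, 1.0, -0.0, 0.002]
contact_force: [0.4, -0.1, 0.1]
gripper_width: 0.156
grasp_force: 58.5
```

```bash
python3 - <<'E'
from h import *
s=state();print(s['tool_pos'],s['tool_rot'],s['contact_force'],s['ft_torque'])
a,d=grab_frame('wrist');c,e=grab_frame('scene');b,e2=grab_frame('side')
np.savez('w3.npz',a=a,d=d,b=b,c=c,p=s['tool_pos'],q=s['tool_rot'])
x=cv2.resize(a[200:360,250:380,::-1],None,fx=3,fy=3,interpolation=cv2.INTER_CUBIC)
cs=proj(cam('side'),[s['tool_pos']])[0].astype(int);print(cs)
y=cv2.resize(b[cs[1]-40:cs[1]+40,cs[0]-32:cs[0]+33,::-1],None,fx=6,fy=6,interpolation=cv2.INTER_CUBIC)
cv2.imwrite('pics/w3.png',np.hstack([x,y]))
E
```

```text
[0.51144843 0.18714939 0.14561602] [-3.94010111e-04  9.99998340e-01 -2.34086344e-04  1.76373019e-03] [ 0.39633342 -0.07419192  0.09438004] [0.02780684 0.08085383 0.00613571]
[293 166]
```

View pics/w3.png

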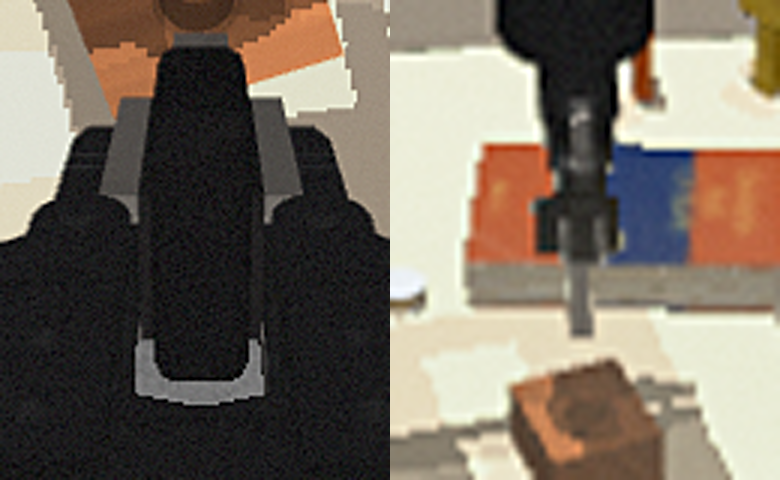

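```bash
python3 - <<'E'
from h import *
f=np.load('w3.npz');s=dict(tool_pos=np.zeros(3),tool_rot=[1,0,0,0])
c=cam('wrist',s)
print('near end top, far end bottom/top?',pix(c,[(316.7,326)],-.0315),pix(c,[(250+67,200+46/3)],-.0015),pix(c,[(250+67,200+36/3)],.0),)
for x in(-.022,.022):
  for z in(-.0315,-.0015,.0505): print(x,z,proj(c,[[x,0,z]]))
print(pix(cam('side'),[(293,181.8)],.0951))
E
```

```text
near end top, far end bottom/top? [[-0.02140064  0.00058115 -0.0315    ]] [[ 0.01894855  0.00076056 -0.0015    ]] [[0.02016996 0.00076354 0.        ]]
-0.022 -0.0315 [[315.35936447 327.15611494]]
-0.022 -0.0015 [[315.51300203 288.81920798]]
-0.022 0.0505 [[315.68178278 247.0033664 ]]
0.022 -0.0315 [[315.2508033  232.82006876]]
0.022 -0.0015 [[315.44160477 209.39580928]]
0.022 0.0505 [[315.64087243 185.00438703]]
[[0.50958381 0.17717519 0.0951    ]]
```

Key held firmly; tip sits about 2 mm toward −x of the tool axis. Moving on to a view over the grinder, turning 90° anticlockwise.

Emit:
{"op": "jog_arm", "data": {"targets": [[[0.1, 2, -1], [0, 0, -1.3], 0], [[0.3, 4, -2], [0, 0, -2.6], 0], [[0.45, 6, -3], [0, 0, -3.9], 0], [[0.6, 8, -3], [0, 0, -5.2], 0], [[0.75, 10, -3], [0, 0, -6.5], 0], [[0.9, 12, -3], [0, 0, -7.8], 0], [[1.05, 14, -3], [0, 0, -9], 0], [[1.2, 16.1, -3], [0, 0, -10.2], 0]]}}

```text
time: 6.1
tool_pos: [0.5394, -0.2169, 0.2168]
tool_rot: [-0.001, 0.755, 0.655, -0.0]
contact_force: [0.2, -0.0, -0.7]
gripper_width: 0.154
grasp_force: 58.8
```

Emit:
{"op": "jog_arm", "data": {"targets": [[[0, 0, 0], [0, 0, -1.05], 0], [[0, 0, 0], [0, 0, -1.05], 0], [[0, 0, 0], [0, 0, -1.05], 0], [[0, 0, 0], [0, 0, -1.05], 0]]}}

```text
time: 6.6
tool_pos: [0.5401, -0.2149, 0.2184]
tool_rot: [-0.0, 0.707, 0.707, -0.0]
contact_force: [0.2, 0.1, -1.7]
gripper_width: 0.152
grasp_force: 58.8
```

```bash
python3 - <<'E'
from h import *
s=state();print(s['tool_pos'],s['tool_rot'],s['contact_force'],s['joint_pos'][5])
a,d=grab_frame('wrist')
np.savez('w4.npz',a=a,d=d,p=s['tool_pos'],q=s['tool_rot'])
u,v=proj(cam('wrist',s),[[.541,-.16,.07]])[0];print(u,v);u=int(u);v=int(v)
v=max(v,50);print(u-65,v-50)
x=cv2.resize(a[v-50:v+50,u-65:u+65,::-1],None,fx=6,fy=6,interpolation=cv2.INTER_CUBIC)
cv2.imwrite('pics/w4.png',x)
E
```

```text
[ 0.54009636 -0.21489879  0.21843152] [-2.63002504e-04  7.07317572e-01  7.06895875e-01 -6.88210552e-05] [ 0.23643608  0.1192926  -1.67045511] -0.5060957467567229
317.68538775232986 126.27225170978383
252 76
```

View pics/w4.png

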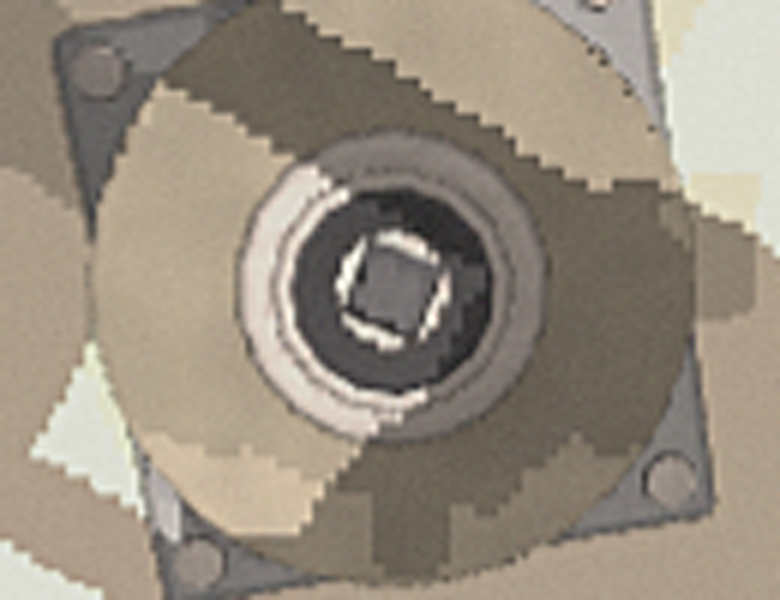

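Wrist crop: collar centred at crop (392,286), i.e. pixel (317.4,123.8). The square socket shows inside it, rotated about 16° clockwise relative to the tool axes.

```bash
python3 - <<'E'
from h import *
f=np.load('w4.npz');s=dict(tool_pos=f['p'],tool_rot=f['q']);c=cam('wrist',s)
for uv,z in(((317.3,123.5),.07),((317.5,124.3),.07),((318.7,124.5),.06)):
    P=pix(c,[uv],z)[0];print(P,totool(s,P-s['tool_pos']))
c=cam('wrist',dict(tool_pos=np.zeros(3),tool_rot=[1,0,0,0]))
print(proj(c,[[.006,0,.0505],[.0035,0.0007,.0505]]))
g=f['a']
cv2.imwrite('pics/w5.png',cv2.resize(g[195:345,255:380,::-1],None,fx=4,fy=4,interpolation=cv2.INTER_CUBIC))
E
```

```text
[ 0.54063858 -0.15746238  0.07      ] [0.05739598 0.00057764 0.14844702]
[ 0.54082574 -0.15819361  0.07      ] [0.05666487 0.00076523 0.14844673]
[ 0.54201032 -0.15873046  0.06      ] [0.05612597 0.00195482 0.15844603]
[[316.6904524  207.58649653]
 [317.73682911 211.15595683]]
```

View pics/w5.png

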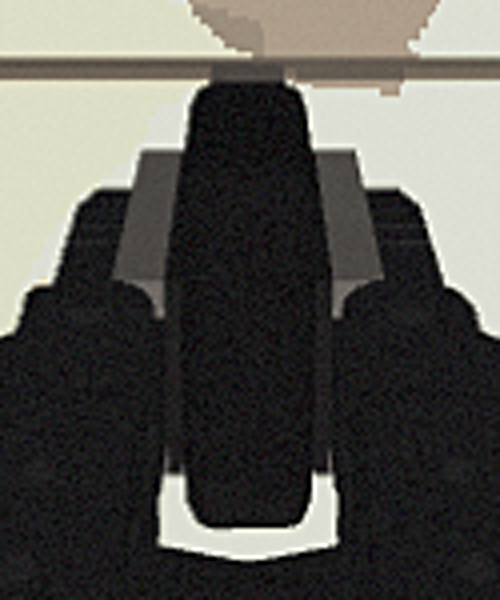

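Emit:
{"op": "jog_arm", "data": {"targets": [[[1.2, 0.03, 0], [0, 0, 1], 0], [[2.36, 0.07, 0.5], [0, 0, 2], 0], [[2.36, 0.07, 1.5], [0, 0, 2], 0], [[2.36, 0.07, 2.5], [0, 0, 2], 0], [[2.36, 0.07, 3.3], [0, 0, 2], 0], [[2.36, 0.07, 3.6], [0, 0, 2], 0], [[2.36, 0.07, 3.6], [0, 0, 2], 0], [[2.36, 0.07, 3.6], [0, 0, 2], 0]]}}

```text
time: 7.65
tool_pos: [0.5427, -0.157, 0.13]
tool_rot: [0.001, 0.799, 0.602, 0.0]
contact_force: [-0.3, 0.6, 0.3]
gripper_width: 0.154
grasp_force: 58.8
```

```bash
python3 - <<'E'
from h import *
s=state();print(s['tool_pos'],s['tool_rot'],s['contact_force'],s['ft_torque'])
b,e=grab_frame('side');a,e=grab_frame('wrist')
x=cv2.resize(b[215:305,260:360,::-1],None,fx=5,fy=5,interpolation=cv2.INTER_CUBIC)
y=cv2.resize(a[140:290,260:376,::-1],None,fx=3,fy=3,interpolation=cv2.INTER_CUBIC)
cv2.imwrite('pics/i1.png',np.hstack([x,np.pad(y,((0,0),(0,0),(0,0)))]))
E
```

```text
[ 0.54267142 -0.15701797  0.13000026] [8.63191172e-04 7.98847716e-01 6.01532488e-01 4.97735062e-04] [-0.27784143  0.57853142  0.3094986 ] [ 0.0117778  -0.00088889 -0.00658618]
```

View pics/i1.png

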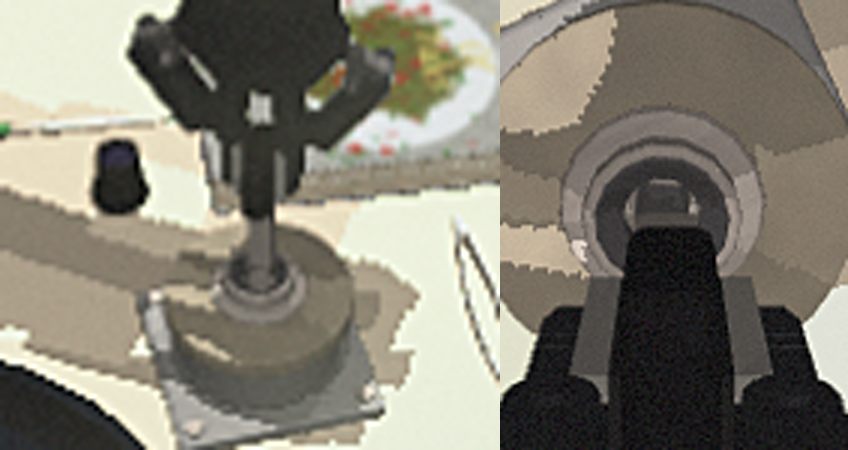

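In both views the tip is centred over the mouth and the square is aligned with the shank. Lowering gently now and watching the forces.

Emit:
{"op": "jog_arm", "data": {"targets": [[[0, 0, 0.15], [0, 0, 0], 0], [[0, 0, 0.3], [0, 0, 0], 0], [[0, 0, 0.4], [0, 0, 0], 0], [[0, 0, 0.44], [0, 0, 0], 0], [[0, 0, 0.44], [0, 0, 0], 0]]}}

```text
time: 8.38
tool_pos: [0.5418, -0.1566, 0.1176]
tool_rot: [-0.0, 0.799, 0.602, -0.0]
contact_force: [0.3, -0.8, -0.8]
gripper_width: 0.151
grasp_force: 58.8
```

Emit:
{"op": "jog_arm", "data": {"targets": [[[0, 0, 0.04], [0, 0, 0], 0], [[0, 0, 0.08], [0, 0, 0], 0], [[0, 0, 0.08], [0, 0, 0], 0]]}}

```text
time: 8.75
tool_pos: [0.5419, -0.1566, 0.1157]
tool_rot: [-0.0, 0.799, 0.602, -0.0]
contact_force: [-0.6, 0.5, -1.6]
gripper_width: 0.155
grasp_force: 58.8
```

Emit:
{"op": "jog_arm", "data": {"targets": [[[0, 0, 0.03], [0, 0, 0], 0], [[0, 0, 0.06], [0, 0, 0], 0], [[0, 0, 0.06], [0, 0, 0], 0]]}}

```text
time: 9.12
tool_pos: [0.5418, -0.1566, 0.1142]
tool_rot: [-0.0, 0.799, 0.602, -0.0]
contact_force: [-0.2, 0.0, -0.3]
gripper_width: 0.154
grasp_force: 58.8
```

Emit:
{"op": "jog_arm", "data": {"targets": [[[0, 0, 0.03], [0, 0, 0], 0], [[0, 0, 0.06], [0, 0, 0], 0], [[0, 0, 0.06], [0, 0, 0], 0]]}}

```text
time: 9.5
tool_pos: [0.5419, -0.1566, 0.1127]
tool_rot: [-0.0, 0.799, 0.602, -0.0]
contact_force: [-0.6, 0.9, -1.0]
gripper_width: 0.154
grasp_force: 58.8
```

Emit:
{"op": "jog_arm", "data": {"targets": [[[0, 0, 0.03], [0, 0, 0], 0], [[0, 0, 0.06], [0, 0, 0], 0], [[0, 0, 0.06], [0, 0, 0], 0]]}}

```text
time: 9.88
tool_pos: [0.5419, -0.1566, 0.1112]
tool_rot: [-0.0, 0.799, 0.602, -0.0]
contact_force: [1.1, 0.6, -0.8]
gripper_width: 0.155
grasp_force: 58.8
```

Emit:
{"op": "jog_arm", "data": {"targets": [[[0, 0, 0.02], [0, 0, 0], 0], [[0, 0, 0.04], [0, 0, 0], 0], [[0, 0, 0.04], [0, 0, 0], 0]]}}

```text
time: 10.25
tool_pos: [0.5421, -0.1567, 0.1108]
tool_rot: [0.0, 0.799, 0.602, 0.0]
contact_force: [-2.1, 0.0, 2.7]
gripper_width: 0.153
grasp_force: 59.3
```

Emit:
{"op": "jog_arm", "data": {"targets": [[[0, 0, 0.02], [0, 0, 0], 0], [[0, 0, 0.03], [0, 0, 0], 0], [[0, 0, 0.03], [0, 0, 0], 0]]}}

```text
time: 10.62
tool_pos: [0.5422, -0.1567, 0.1105]
tool_rot: [0.0, 0.799, 0.602, 0.0]
contact_force: [-3.1, 1.2, 5.6]
gripper_width: 0.156
grasp_force: 59.8
```

Contact at the rim height (about 6 N). Easing sideways, then turning slowly clockwise.

Emit:
{"op": "jog_arm", "data": {"targets": [[[-0.005, -0.018, 0], [0, 0, 0], 0], [[-0.005, -0.015, 0], [0, 0, 0.2], 0], [[-0.005, -0.012, 0], [0, 0, 0.4], 0], [[-0.005, -0.012, 0], [0, 0, 0.4], 0]]}}

```text
time: 11.12
tool_pos: [0.5423, -0.1566, 0.1105]
tool_rot: [0.0, 0.815, 0.579, 0.001]
contact_force: [-0.7, 2.4, 4.6]
gripper_width: 0.155
grasp_force: 59.7
```

```bash
python3 - <<'E'
from h import *
s=state();print(s['tool_pos'],s['contact_force'],s['ft_torque'],totool(s,s['contact_force']))
E
```

```text
[ 0.54226254 -0.15660273  0.11051168] [-0.72864999  2.4472187   4.57238295] [0.46104265 0.29135312 0.0268872 ] [ 2.07343758 -1.48747822 -4.57326591]
```

Emit:
{"op": "jog_arm", "data": {"targets": [[[0, 0.003, 0], [0, 0, 0.2], 0], [[0, 0.006, 0], [0, 0, 0.4], 0], [[0, 0.006, 0], [0, 0, 0.4], 0]]}}

```text
time: 11.5
tool_pos: [0.5425, -0.1567, 0.1106]
tool_rot: [0.0, 0.831, 0.556, 0.001]
contact_force: [-2.2, 2.4, 5.1]
gripper_width: 0.158
grasp_force: 59.7
```

Emit:
{"op": "jog_arm", "data": {"targets": [[[0, 0.003, 0], [0, 0, 0.2], 0], [[0, 0.006, 0], [0, 0, 0.4], 0], [[0, 0.006, 0], [0, 0, 0.4], 0]]}}

```text
time: 11.88
tool_pos: [0.5426, -0.1568, 0.1106]
tool_rot: [0.0, 0.846, 0.533, 0.001]
contact_force: [-1.3, 2.5, 5.6]
gripper_width: 0.153
grasp_force: 59.7
```

```bash
python3 - <<'E'
from h import *
f=np.load('w4.npz');g=cv2.cvtColor(f['a'],cv2.COLOR_RGB2GRAY)
p=g[112:138,305:332]
for r in p: print(' '.join('%3d'%v for v in r))
E
```

```text
151  86  74  77  75  73  77  75  69  72  76  75  77  78  46  48  51  46  43  48  49  49  50  59  99 133 128
 76  75  77  77  77  71  75  78  75  74  68  65  65  69  59  62  44  49  41  49  43  52  50  51  52 104 134
 78  76  75  78  75  71  77  70  69  70 117 113 144 148  75  62  37  42  50  43  50  48  53  54  57  56  97
 68  79  73  71  75  71  63 123  86 106 186 205 227 226 169 165 133  63  36  48  49  50  50  52  48  51  52
 76  78  74  78  72  66 109 183  81 113 163 189 194 220 223 224 203 175  74  57  48  46  49  52  52  46  54
 79  78  75  70  62  64 199 190  84  92  91  87 107 148 181 210 230 243 105  78  44  50  42  40  48  49  51
 79  73  75  70 106 183 249 135  94  98 100 101 100  89 110 154 194 213 157 184  77  60  69  66  52  46  50
 71  79  76  59 199 239 229  92  99 109 110 113 112 100  96  92 113 135 154 197  94  75  81  81  46  49  45
 75  77  73  60 239 239 164  54 105 113 113 110 116  99 102 104 100  97  93 118  88  96  76  85  68  70  72
 77  73  63  76 235 242 101  43 112 114 114 113 120 108 109 112 109 104 101 101  96 134  79  73  81  84  85
 76  75  63 184 236 
[... 1007 characters left out ...]
  79  72  87 224 114  69  77  84  68  69  52  56  52
 84  84  85  82  76  72 103 157 165 171 236 229 205 208 103  67  96 160  88  79  86  86  53  49  57  49  45
 77  79  82  79  79  82  78  64  73  85 207 206 206 196 109  76  91  78  81  80  79  90  60  57  49  44  57
 75  79  81  79  79  81  80  80  81  72 126 117 122 101  87  80  81  80  82  88  88  86  65  56  54  36 101
 69  72  81  84  83  78  81  88  84  84  76  72  78  79  79  89  85  88  84  86  67  70  51  48  40  72 125
123  66  72  79  85  85  85  79  82  81  88  78  83  83  86  83  83  82  83  86  54  55  48  40  97 116 119
213 127  64  73  80  79  84  87  81  80  84  84  84  85  85  83  84  84  90  89  56  46  45 101 124 120 106
```

Emit:
{"op": "jog_arm", "data": {"targets": [[[0, -0.006, -0.08], [0, 0, -0.4], 0], [[0, -0.012, -0.14], [0, 0, -0.8], 0], [[0, -0.012, -0.14], [0, 0, -0.8], 0], [[0, -0.012, -0.14], [0, 0, -0.8], 0]]}}

```text
time: 12.38
tool_pos: [0.5415, -0.1567, 0.1127]
tool_rot: [-0.0, 0.816, 0.579, -0.0]
contact_force: [-0.2, -0.3, -1.0]
gripper_width: 0.149
grasp_force: 58.8
```

Emit:
{"op": "jog_arm", "data": {"targets": [[[0.03, 0, 0], [0, 0, 0], 0], [[0.06, 0, 0], [0, 0, 0], 0], [[0.06, 0, 0], [0, 0, 0], 0]]}}

```text
time: 12.75
tool_pos: [0.5421, -0.1552, 0.113]
tool_rot: [0.0, 0.815, 0.579, -0.0]
contact_force: [-0.5, -0.3, -1.2]
gripper_width: 0.151
grasp_force: 58.8
```

Emit:
{"op": "jog_arm", "data": {"targets": [[[-0.04, 0, 0], [0, 0, 0], 0], [[-0.12, 0, 0], [0, 0, 0], 0], [[-0.12, 0, 0], [0, 0, 0], 0]]}}

```text
time: 13.12
tool_pos: [0.5411, -0.1576, 0.113]
tool_rot: [-0.0, 0.815, 0.579, 0.0]
contact_force: [0.7, 2.3, -0.5]
gripper_width: 0.153
grasp_force: 58.8
```

Emit:
{"op": "jog_arm", "data": {"targets": [[[0.06, 0.03, 0], [0, 0, 0], 0], [[0.06, 0.06, 0], [0, 0, 0], 0], [[0.06, 0.06, 0], [0, 0, 0], 0]]}}

```text
time: 13.5
tool_pos: [0.5425, -0.157, 0.1128]
tool_rot: [-0.001, 0.815, 0.579, -0.0]
contact_force: [-2.6, 2.5, 0.8]
gripper_width: 0.151
grasp_force: 58.8
```

Emit:
{"op": "jog_arm", "data": {"targets": [[[0, -0.06, 0], [0, 0, 0], 0], [[0, -0.12, 0], [0, 0, 0], 0], [[0, -0.12, 0], [0, 0, 0], 0]]}}

```text
time: 13.88
tool_pos: [0.5405, -0.1564, 0.1133]
tool_rot: [0.001, 0.815, 0.579, 0.0]
contact_force: [0.3, -0.2, -1.3]
gripper_width: 0.153
grasp_force: 58.8
```

Emit:
{"op": "jog_arm", "data": {"targets": [[[0.02, -0.04, 0], [0, 0, 0], 0], [[0.02, -0.08, 0], [0, 0, 0], 0], [[0.02, -0.08, 0], [0, 0, 0], 0]]}}

```text
time: 14.25
tool_pos: [0.5393, -0.1554, 0.1135]
tool_rot: [0.001, 0.815, 0.579, 0.001]
contact_force: [3.7, -1.2, -2.2]
gripper_width: 0.15
grasp_force: 58.6
```

Emit:
{"op": "jog_arm", "data": {"targets": [[[0.04, 0.08, 0], [0, 0, 0], 0], [[0.08, 0.1, 0], [0, 0, 0], 0], [[0.12, 0.1, 0], [0, 0, 0], 0], [[0.12, 0.1, 0], [0, 0, 0], 0]]}}

```text
time: 14.75
tool_pos: [0.5414, -0.1538, 0.113]
tool_rot: [0.0, 0.815, 0.579, -0.001]
contact_force: [-1.6, -5.4, -0.3]
gripper_width: 0.151
grasp_force: 58.9
```

Emit:
{"op": "jog_arm", "data": {"targets": [[[-0.06, 0.01, 0], [0, 0, 0], 0], [[-0.106, 0.015, 0], [0, 0, 0], 0], [[-0.106, 0.015, 0.04], [0, 0, 0], 0], [[-0.106, 0.015, 0.08], [0, 0, 0], 0], [[-0.106, 0.015, 0.08], [0, 0, 0], 0]]}}

```text
time: 15.38
tool_pos: [0.5413, -0.1553, 0.111]
tool_rot: [-0.0, 0.815, 0.579, 0.0]
contact_force: [-0.7, -0.3, -0.2]
gripper_width: 0.159
grasp_force: 58.9
```

Emit:
{"op": "jog_arm", "data": {"targets": [[[0, 0, 0.03], [0, 0, 0], 0], [[0, 0, 0.06], [0, 0, 0], 0], [[0, 0, 0.06], [0, 0, 0], 0]]}}

```text
time: 15.75
tool_pos: [0.5412, -0.1556, 0.1094]
tool_rot: [-0.0, 0.815, 0.579, -0.0]
contact_force: [1.0, -0.2, -0.9]
gripper_width: 0.151
grasp_force: 58.9
```

Emit:
{"op": "jog_arm", "data": {"targets": [[[0, 0, 0.03], [0, 0, 0], 0], [[0, 0, 0.06], [0, 0, 0], 0], [[0, 0, 0.06], [0, 0, 0], 0]]}}

```text
time: 16.12
tool_pos: [0.5412, -0.1556, 0.1079]
tool_rot: [-0.0, 0.815, 0.579, -0.0]
contact_force: [0.1, 0.1, -0.6]
gripper_width: 0.155
grasp_force: 58.9
```

Emit:
{"op": "jog_arm", "data": {"targets": [[[0, 0, 0.03], [0, 0, 0], 0], [[0, 0, 0.06], [0, 0, 0], 0], [[0, 0, 0.06], [0, 0, 0], 0]]}}

```text
time: 16.5
tool_pos: [0.5412, -0.1556, 0.1065]
tool_rot: [-0.0, 0.815, 0.579, -0.0]
contact_force: [-0.8, -0.7, -0.4]
gripper_width: 0.154
grasp_force: 58.9
```

Emit:
{"op": "jog_arm", "data": {"targets": [[[0, 0, 0.03], [0, 0, 0], 0], [[0, 0, 0.06], [0, 0, 0], 0], [[0, 0, 0.06], [0, 0, 0], 0]]}}

```text
time: 16.88
tool_pos: [0.5412, -0.1556, 0.105]
tool_rot: [-0.0, 0.815, 0.579, -0.0]
contact_force: [-0.9, -0.5, -1.3]
gripper_width: 0.154
grasp_force: 58.9
```

Emit:
{"op": "jog_arm", "data": {"targets": [[[0, 0, 0.03], [0, 0, 0], 0], [[0, 0, 0.06], [0, 0, 0], 0], [[0, 0, 0.06], [0, 0, 0], 0]]}}

```text
time: 17.25
tool_pos: [0.5412, -0.1556, 0.1034]
tool_rot: [-0.0, 0.815, 0.579, -0.0]
contact_force: [-0.2, -0.6, -1.0]
gripper_width: 0.157
grasp_force: 58.9
```

Emit:
{"op": "jog_arm", "data": {"targets": [[[0, 0, 0.03], [0, 0, 0], 0], [[0, 0, 0.06], [0, 0, 0], 0], [[0, 0, 0.06], [0, 0, 0], 0]]}}

```text
time: 17.62
tool_pos: [0.5412, -0.1556, 0.1019]
tool_rot: [-0.0, 0.815, 0.579, -0.0]
contact_force: [0.6, -0.0, -0.4]
gripper_width: 0.151
grasp_force: 58.9
```

Emit:
{"op": "jog_arm", "data": {"targets": [[[0, 0, 0.03], [0, 0, 0], 0], [[0, 0, 0.06], [0, 0, 0], 0], [[0, 0, 0.06], [0, 0, 0], 0]]}}

```text
time: 18.0
tool_pos: [0.5412, -0.1556, 0.1005]
tool_rot: [-0.0, 0.815, 0.579, -0.0]
contact_force: [0.1, 1.3, -0.8]
gripper_width: 0.156
grasp_force: 58.9
```

Emit:
{"op": "jog_arm", "data": {"targets": [[[0, 0, 0.03], [0, 0, 0], 0], [[0, 0, 0.06], [0, 0, 0], 0], [[0, 0, 0.06], [0, 0, 0], 0]]}}

```text
time: 18.38
tool_pos: [0.5413, -0.1556, 0.099]
tool_rot: [-0.0, 0.815, 0.579, -0.0]
contact_force: [-0.1, 0.0, -0.8]
gripper_width: 0.155
grasp_force: 58.9
```

Emit:
{"op": "jog_arm", "data": {"targets": [[[0, 0, 0.025], [0, 0, 0], 0], [[0, 0, 0.045], [0, 0, 0], 0], [[0, 0, 0.045], [0, 0, 0], 0]]}}

```text
time: 18.75
tool_pos: [0.5413, -0.1556, 0.0978]
tool_rot: [-0.0, 0.815, 0.579, -0.0]
contact_force: [-0.3, -0.2, 0.4]
gripper_width: 0.154
grasp_force: 58.9
```

Emit:
{"op": "jog_arm", "data": {"targets": [[[0, 0.004, 0], [0, 0, 0.3], 0], [[0, 0.008, 0], [0, 0, 0.6], 0], [[0, 0.013, 0], [0, 0, 0.9], 0], [[-0.001, 0.017, 0], [0, 0, 1.2], 0], [[-0.001, 0.017, 0], [0, 0, 1.2], 0]]}}

```text
time: 19.38
tool_pos: [0.5415, -0.1559, 0.0979]
tool_rot: [0.0, 0.861, 0.509, -0.0]
contact_force: [-1.4, -0.3, 1.0]
gripper_width: 0.157
grasp_force: 58.9
```

```bash
python3 - <<'E'
from h import *
s=state();print(s['tool_pos'],s['contact_force'],s['ft_torque'],totool(s,s['contact_force']))
E
```

```text
[ 0.54149583 -0.15594888  0.09790676] [-1.44554788 -0.25525463  1.03464721] [-0.19729097  0.20843805  0.07306231] [-0.92054126 -1.14422655 -1.03373491]
```

The z moment is 0.073 N·m, which matches the screw's friction, so the screw is turning. Carrying on.

Emit:
{"op": "jog_arm", "data": {"targets": [[[-0.005, 0, 0], [0, 0, 0.35], 0], [[-0.005, 0.004, 0], [0, 0, 0.7], 0], [[-0.006, 0.008, 0], [0, 0, 1.05], 0], [[-0.007, 0.012, 0], [0, 0, 1.4], 0], [[-0.008, 0.018, 0], [0, 0, 1.75], 0], [[-0.008, 0.018, 0], [0, 0, 1.75], 0]]}}

```text
time: 20.12
tool_pos: [0.5418, -0.1562, 0.0979]
tool_rot: [-0.0, 0.916, 0.401, -0.0]
contact_force: [-0.5, -0.8, 0.4]
gripper_width: 0.15
grasp_force: 58.9
```

```bash
python3 - <<'E'
from h import *
s=state();print(s['tool_pos'],s['contact_force'],s['ft_torque'],totool(s,s['contact_force']))
E
```

```text
[ 0.54180322 -0.15624039  0.09789169] [-0.50985876 -0.77348718  0.37155689] [-0.12286333  0.17679557  0.09167144] [-0.91422414  0.15065614 -0.37120057]
```

Emit:
{"op": "jog_arm", "data": {"targets": [[[-0.002, 0.005, 0], [0, 0, 0.4], 0], [[-0.003, 0.01, 0], [0, 0, 0.8], 0], [[-0.004, 0.015, 0], [0, 0, 1.2], 0], [[-0.005, 0.02, 0], [0, 0, 1.6], 0], [[-0.006, 0.025, 0], [0, 0, 2], 0], [[-0.006, 0.025, 0], [0, 0, 2], 0]]}}

```text
time: 20.88
tool_pos: [0.5421, -0.1567, 0.0979]
tool_rot: [-0.0, 0.963, 0.269, -0.0]
contact_force: [-1.7, -0.1, -0.4]
gripper_width: 0.151
grasp_force: 59.0
```

Emit:
{"op": "jog_arm", "data": {"targets": [[[-0.002, 0.005, 0], [0, 0, 0.4], 0], [[-0.003, 0.01, 0], [0, 0, 0.8], 0], [[-0.004, 0.015, 0], [0, 0, 1.2], 0], [[-0.005, 0.02, 0], [0, 0, 1.6], 0], [[-0.006, 0.025, 0], [0, 0, 2], 0], [[-0.006, 0.025, 0], [0, 0, 2], 0]]}}

```text
time: 21.62
tool_pos: [0.5423, -0.1572, 0.0979]
tool_rot: [-0.0, 0.991, 0.133, -0.0]
contact_force: [-2.5, 0.2, 0.2]
gripper_width: 0.155
grasp_force: 59.0
```

```bash
python3 - <<'E'
from h import *
s=state();print(s['tool_pos'],s['contact_force'],s['ft_torque'],totool(s,s['contact_force']))
E
```

```text
[ 0.54231034 -0.15718652  0.09786286] [-2.50835664  0.20778199  0.23676248] [0.09935338 0.39596961 0.08328906] [-2.3650672  -0.86155277 -0.23508899]
```

Emit:
{"op": "jog_arm", "data": {"targets": [[[-0.01, 0, 0.03], [0, 0, 0], 0], [[-0.015, 0, 0.06], [0, 0, 0], 0], [[-0.015, 0, 0.06], [0, 0, 0], 0]]}}

```text
time: 22.0
tool_pos: [0.5424, -0.1573, 0.0969]
tool_rot: [-0.0, 0.991, 0.132, 0.0]
contact_force: [-2.8, 1.9, 4.6]
gripper_width: 0.154
grasp_force: 59.6
```

Emit:
{"op": "jog_arm", "data": {"targets": [[[0, 0, 0.02], [0, 0, 0], 0], [[0, 0, 0.04], [0, 0, 0], 0], [[0, 0, 0.04], [0, 0, 0], 0]]}}

```text
time: 22.38
tool_pos: [0.5425, -0.1574, 0.0968]
tool_rot: [-0.0, 0.991, 0.132, 0.0]
contact_force: [-4.1, 2.4, 9.6]
gripper_width: 0.154
grasp_force: 60.3
```

Floor felt at a tool height of 0.097, so the key is fully seated. Back off slightly, turn a little more, relax the twist within the play and lift out.

Emit:
{"op": "jog_arm", "data": {"targets": [[[-0.01, 0, -0.06], [0, 0, 0], 0], [[-0.01, 0.006, -0.08], [0, 0, 0.4], 0], [[-0.01, 0.012, -0.08], [0, 0, 0.8], 0], [[-0.01, 0.012, -0.08], [0, 0, 0.8], 0], [[-0.01, 0.008, -0.08], [0, 0, 0.4], 0], [[-0.01, 0.006, -0.08], [0, 0, 0.2], 0], [[-0.01, 0.006, -0.08], [0, 0, 0.2], 0]]}}

```text
time: 23.25
tool_pos: [0.5419, -0.1577, 0.097]
tool_rot: [0.0, 0.993, 0.118, 0.0]
contact_force: [-0.3, 0.8, -1.5]
gripper_width: 0.154
grasp_force: 58.9
```

```bash
python3 - <<'E'
from h import *
s=state();print(s['tool_pos'],s['contact_force'],s['ft_torque'],totool(s,s['contact_force']),s['joint_pos'][5])
E
```

```text
[ 0.54194314 -0.1576882   0.09702611] [-0.34318289  0.82825821 -1.51678884] [0.1686414  0.0094347  0.01426128] [-0.13926169 -0.88574746  1.51673734] 0.9189847192956796
```

Emit:
{"op": "jog_arm", "data": {"targets": [[[0, 0, -0.1], [0, 0, 0], 0], [[0, 0, -0.25], [0, 0, 0], 0], [[0, 0, -0.45], [0, 0, 0], 0], [[0, 0, -0.65], [0, 0, 0], 0]]}}

```text
time: 23.75
tool_pos: [0.5421, -0.1579, 0.1143]
tool_rot: [0.0, 0.993, 0.118, 0.0]
contact_force: [-0.7, 0.7, -0.5]
gripper_width: 0.158
grasp_force: 58.9
```

Emit:
{"op": "jog_arm", "data": {"targets": [[[0, 0, -0.4], [0, 0, 0], 0], [[0, 0, -1], [0, 0, 0], 0], [[0, 0, -2], [0, 0, 0], 0], [[0, 0, -2.5], [0, 0, 0], 0], [[0, 0, -2.5], [0, 0, 0], 0]]}}

```text
time: 24.38
tool_pos: [0.5428, -0.158, 0.178]
tool_rot: [0.001, 0.993, 0.118, 0.001]
contact_force: [0.3, 0.1, -1.1]
gripper_width: 0.155
grasp_force: 58.9
```

Emit:
{"op": "jog_arm", "data": {"targets": [[[0.25, -1.7, 0], [0, 0, 0.3], 0], [[0.5, -3.5, 0], [0, 0, 0.6], 0], [[0.75, -5.4, 0], [0, 0, 0.9], 0], [[1.0, -7.3, 0], [0, 0, 1.2], 0], [[1.3, -9.2, 0], [0, 0, 1.5], 0], [[1.6, -11.1, 0], [0, 0, 1.7], 0], [[1.85, -12.7, 0.5], [0, 0, 1.7], 0], [[1.99, -13.71, 1.1], [0, 0, 1.7], 0]]}}

```text
time: 25.38
tool_pos: [0.5091, 0.1889, 0.1476]
tool_rot: [0.0, 1.0, 0.001, -0.0]
contact_force: [0.2, -0.7, -0.5]
gripper_width: 0.152
grasp_force: 59.0
```

Emit:
{"op": "jog_arm", "data": {"targets": [[[0, 0, 0], [0, 0, 0], 0], [[0, 0, 0], [0, 0, 0], 0]]}}

```text
time: 25.62
tool_pos: [0.5098, 0.1866, 0.1484]
tool_rot: [0.0, 1.0, -0.0, -0.0]
contact_force: [0.5, -0.1, -0.7]
gripper_width: 0.155
grasp_force: 59.0
```

Emit:
{"op": "jog_arm", "data": {"targets": [[[0.04, -0.015, 0.6], [0, 0, 0], 0], [[0.04, -0.015, 1.4], [0, 0, 0], 0], [[0.04, -0.015, 2], [0, 0, 0], 0], [[0.04, -0.015, 2.3], [0, 0, 0], 0], [[0.04, -0.015, 2.5], [0, 0, 0], 0], [[0.04, -0.015, 2.5], [0, 0, 0], 0]]}}

```text
time: 26.38
tool_pos: [0.5109, 0.1876, 0.086]
tool_rot: [0.0, 1.0, -0.0, -0.0]
contact_force: [0.2, 0.3, -0.6]
gripper_width: 0.154
grasp_force: 59.0
```

Emit:
{"op": "jog_arm", "data": {"targets": [[[0, 0, 0.3], [0, 0, 0], 0], [[0, 0, 0.6], [0, 0, 0], 0], [[0, 0, 0.9], [0, 0, 0], 0], [[0, 0, 1.05], [0, 0, 0], 0], [[0, 0, 1.05], [0, 0, 0], 0]]}}

```text
time: 27.0
tool_pos: [0.5106, 0.1875, 0.0594]
tool_rot: [0.0, 1.0, -0.0, -0.0]
contact_force: [0.8, -0.7, -1.0]
gripper_width: 0.155
grasp_force: 59.0
```

Emit:
{"op": "jog_arm", "data": {"targets": [[[0, 0, 0.05], [0, 0, 0], 0], [[0, 0, 0.09], [0, 0, 0], 0], [[0, 0, 0.09], [0, 0, 0], 0]]}}

```text
time: 27.38
tool_pos: [0.511, 0.1876, 0.0578]
tool_rot: [-0.0, 1.0, -0.0, 0.0]
contact_force: [-0.6, 0.6, -0.3]
gripper_width: 0.148
grasp_force: 59.0
```

Emit:
{"op": "jog_arm", "data": {"targets": [[[0, 0, 0], [0, 0, 0], 25], [[0, 0, 0], [0, 0, 0], 35], [[0, 0, 0], [0, 0, 0], 45], [[0, 0, 0], [0, 0, 0], 55], [[0, 0, 0], [0, 0, 0], 60], [[0, 0, 0], [0, 0, 0], 60]]}}

```text
time: 28.12
tool_pos: [0.5109, 0.1876, 0.0577]
tool_rot: [0.0, 1.0, -0.0, -0.0]
contact_force: [-0.2, -0.5, 0.4]
gripper_width: 0.598
grasp_force: 0.0
```

Emit:
{"op": "jog_arm", "data": {"targets": [[[0, 0, -0.4], [0, 0, 0], 60], [[0, 0, -1.4], [0, 0, 0], 60], [[0, 0, -3], [0, 0, 0], 60], [[0, 0, -4.5], [0, 0, 0], 60], [[0, 0, -6], [0, 0, 0], 60], [[0, 0, -6], [0, 0, 0], 60]]}}

```text
time: 28.88
tool_pos: [0.5133, 0.1881, 0.2129]
tool_rot: [-0.001, 1.0, -0.0, 0.004]
contact_force: [0.5, -0.4, 0.5]
gripper_width: 0.602
grasp_force: 0.0
```

```bash
python3 - <<'E'
from h import *
s=state();print(s['tool_pos'],s['gripper_width'],s['contact_force'])
a,d=grab_frame('wrist');w1=np.load('w1.npz')
K,D,Rw,t=cam('wrist',s)
v,u=np.mgrid[0:250,0:640];m=d[:250]>0
n=cv2.undistortPoints(np.c_[u[m],v[m]].astype(float).reshape(-1,1,2),K,D)[:,0]
P=(np.c_[n,np.ones(len(n))]*d[:250][m][:,None])@Rw.T+t
k=(P[:,2]>.07)&(P[:,2]<.11)&(abs(P[:,0]-.51)<.05)&(abs(P[:,1]-.187)<.05)
Q=P[k];print(len(Q),Q.min(0),Q.max(0),np.median(Q,0))
b,e=grab_frame('side');c,e=grab_frame('scene');f=np.load('f0.npz')
for x,y,nm in((b,f['b'],'side'),):
    df=cv2.absdiff(x,y).max(2)[165:315,240:440]>45
    print(nm,df.sum(),np.argwhere(df)[::max(1,df.sum()//15)]+[165,240])
E
```

```text
[0.51328745 0.1881282  0.21294164] 0.601983264960375 [ 0.48704043 -0.36027683  0.47944099]
736 [0.4886862  0.17977537 0.07018264] [0.53162415 0.19376796 0.08937363] [0.51232373 0.18638499 0.08714663]
side 959 [[181 288]
 [192 301]
 [196 269]
 [197 302]
 [199 266]
 [201 262]
 [203 269]
 [205 307]
 [207 309]
 [209 304]
 [211 261]
 [212 299]
 [214 266]
 [216 258]
 [218 258]
 [221 257]]
```

The key stands upright: its grip top is level at 0.088 m and centred on the stand. The gripper is clear.

```bash
python3 -c "
from plant import *
print(job_done())"
```

```text
the job is handed in; nothing more can be done
None
```

The job is handed in: by the tool's turn, less the play in the socket, the screw was slackened about 50° clockwise (never read directly), and the key was then set upright in its stand and released; wrist-force readings showed the key was never pressed above about 11 N.

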